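# Set a bar against the flip stop of a drilling jig

## Robot

A 7-joint arm with a two-finger parallel gripper is mounted at the origin on the work surface. World frame = base frame: x ahead of the robot, y to its left, z up, the work surface at z = 0. Lengths are in m, angles in rad, forces in N, time in s.
With the tool pointing down it reaches from about 0.35 to 0.9 m from the base axis. Payload 7.2 kg.
Tool frame: the origin (TCP) lies at the very end of the fingers, on their centre line; the grasp point (between the pads) lies 19 mm behind it; z points along the fingers, y is the direction in which the jaws open and shut (so a half turn about z gives the same grasp; the last joint's range is limited). The gripper opens to 85 mm and grips with 20 to 120 N. Pads are 22 mm wide; open, the fingers measure 114 mm over their backs; the gripper's body (76 mm by 85 mm) begins 54 mm behind the grasp point. The pads swing forward as they close: fully open they stand 13 mm farther back than shut.
Start: joints at [-1.339, 0.411, -0.013, 1.596, 0.006, 1.134, -0.082], TCP at [0.185, 0.597, 0.231] pointing down, gripper open.
Joint ranges: [-2.95, 2.95], [-0.29, 1.99], [-1.47, 1.44], [0.14, 2.54], [-1.03, 4.17], [0.13, 1.85], [-2.86, 2.86]. Speed limits (rad/s): [2.39, 2.39, 3.01, 3.01, 3.14, 3.14, 3.14].

## Interface

Orientations are given as a unit quaternion [x, y, z, w].
In Python, from workcell import ctrl gives the robot as it stands.
- The arm moves only by the tool step_arm, never from a script. Its argument "plan" is one flat list of numbers, 4 for each row, row after row: the shift along the tool's x, y, z in m, then the turn about the tool's z in rad. A call has 1 to 20 rows; each row is the pose to reach, as a shift and turn from the pose measured when the call began, along the tool's axes at that moment; what a row does not reach only later rows make up. A row lasts 1/8 s, in which the tool goes at most 62.5 mm and 10.7 degrees, less where a joint would pass 70% of its speed; a pose out of reach is approached as far as the arm can. A call with a gripper value outside its range is refused whole. "claw" is the finger opening in m, from 0 to 0.0854, set as the call begins (left out, the last holds). The fingers move at their own pace and stop on an object; the grip force is fixed at half the most. Time passes only in rows, so rows that repeat a pose let the fingers close. It gives the time, the measured TCP pose, the force and the opening at its end, in the units of the state.
- ctrl.get_obs(): the state, without advancing time (a new reading comes with each control period).
- ctrl.camera(name): name is "scene" or "top" or "wrist"; returns the picture (480x640x3 uint8, blue, green, red); there is no depth.
- ctrl.camera_model(name): a dict with "fx", "fy", "cx", "cy" (pixels), "view" (4x4, takes a point from world to camera coordinates). Camera axes: x right, y down, z forward; pixel columns grow to the right and rows downward; lengths in m; the calibration is good to about 2 mm. The wrist camera is an equidistant fisheye: a pixel r from the principal point sees the ray r / f radians off the axis. A picture is of the moment at which its call begins: read the wrist's pose just before it. camera_model takes no time and is no camera call; for the wrist camera it gives the pose at the moment of the call.
- ctrl.hand_in(): hands the job in, once; it reports no verdict.
Trained networks look in the newest picture that a camera, given by its name, has taken for a name from the list of things; names that differ only in an ending like _2 or _b are one class to them, and where a whole thing is asked for, a point or a joint stands for the part that bears it (a point fixed in the world has none). Each returns a list of dicts, best first, with "conf" (0 to 1); they miss things now and then, are a little off and sometimes report something else, mostly with a low value. They report only what shows in the picture. A call takes as long as a camera call.
- ctrl.search_frame(camera, name): "pixel" ([column, row] in pixels, amid what is visible of it).
- ctrl.trace(camera, name): "region" (480x640 bool, what is visible of it) and "pixel" ([column, row] in pixels, amid what is visible of it).
- ctrl.pinpoint(camera, name): "pixel" ([column, row] in pixels: a listed point, or the origin of a listed thing).
The state is a dict: "time_s": time; "joint_pos": joint angles; "qd": joint speeds; "tau": joint torques, N m; "ee_pos": TCP position; "tool_rot": TCP orientation; "force": force on the tool from outside, world axes, zero at the start; "wrist_torque": the same for the moment, N m; "opening": finger opening in m.
Only numpy, scipy, OpenCV 4.12 (cv2) and the standard library are available. Lean on these libraries where they do the work, as an engineer would, in place of code of your own. Each camera call takes 0.05 s, during which the arm holds its last target.

## Task

Set the long aluminium bar for its next hole in the drilling jig: swing the flip stop farther from the bar fully down across the bed, then slide the bar along until its end is up against that stop and its long side lies flat against the fence. Leave the nearer stop up, and do not disturb the other things lying about.

Things in the scene. Friction and masses are not known exactly. Their poses are not given: they have to be found in the camera images.
- jig: drilling jig, fixed: steel base plate 150 (x) x 680 (y) x 12 mm, top (the bed) at z 12; an aluminium slotted fence along its far side, front face at x +30, 30 thick, top at z 52. A bracket on it (x -16 to 61, y 17 to 53) holds a drill bush over the bed, top at z 69, underside 4 mm over the bar. Origin: centre of plate's underside; x away from the robot, y left along the fence
- far_stop: the stop farther from the bar (left one): fixed aluminium carrier clamped on the fence top, 30 x 66 x 12 mm, ears 36 high round the flag's root, black clamp knob 31 high on its left. Axes as the jig's. Origin: fence top, mid-thickness, in the plane of the flag's right (-y) face, where the bar's end stops; the flag takes y 0 to +16
- far_hinge (a point): hinge of the farther stop's flag, mid-thickness: 24 mm over the fence top, axis along y. The flag is an L of plate 16 mm thick. Down: arm 16 high (8 above and below the axis) runs 50 mm from the hinge towards the robot; its foot (24 to 50 mm from the hinge) hangs in front of the fence to 3 mm over the bed. Raised: arm up, foot pointing to the robot high over the bed
- far_flag (a joint): angle of the farther stop's flag, rad: 0 fully down across the bed (hard stop), 1.57 arm upright, 2.0 leaning back (hard stop). Starts raised. Stiff hinge: it stays wherever it is left, about 2.5 N at the arm's end turns it, so follow it all the way down; push the arm's rear side (its top when down), 30 to 45 mm from the hinge
- near_stop: the stop nearer to the bar (right one, next to the bush bracket), same make as the farther one: fixed aluminium carrier clamped on the fence top, 30 x 66 x 12 mm, ears 36 high round the flag's root, black clamp knob 31 high on its left; origin and axes placed alike
- near_flag (a joint): angle of the nearer stop's flag, rad, same make and sense as the farther one's. Starts raised (above 1.4) and is to stay up; the bar passes under it
- bar_center (a point): centre (half-way up) of the long bar: loose aluminium flat bar 40 (x) x 270 (y) x 15 mm, about 0.43 kg, lying on the bed in the jig's right half, long way roughly along the fence but 5 to 35 mm off it and slightly askew, its left end near or under the drill bush. Its y axis points along it to the left, towards the stops
- bar_lead (a point): centre of the bar's left end face, the one that goes against the stop; axes as the bar's
- offcut: a loose short offcut of the same bar, 40 x 90 x 15, on the mat on the robot's side of the jig: a bystander
- calipers: loose slide calipers lying on the mat on the robot's side of the jig: a bystander
- gearmotor: a loose gearmotor lying on the mat behind the fence, 42 high: a bystander
- screwdriver: a loose screwdriver lying on the mat behind the fence: a bystander
- spare_bush: a loose steel drill bush, 25 diameter, 20 high, standing near the front edge of the base plate, left half: a bystander
- screw_tray: a loose divided tray of screws, 100 x 140 x 22, on the left of the table: a bystander

How it is judged:
By the outcome, as a careful person would: the job done as asked, in the order asked, and still so for the second after the job is handed in, with the robot touching nothing.
It also fails if it takes over 64 s, if anything falls off the work surface, if the arm or the gripper's body presses on something with over 40 N, if the wrist force passes 120 N, or if a joint passes its speed limit or range.

## Working session

There is one attempt and no reset: what is moved stays moved. The work goes in short steps, Python scripts to look and compute and a tool call to move; the robot and the scene stay as the last step left them, time stands still between calls to the robot, and variables do not carry over. Pictures are saved under pics/ and viewed, and the job is handed in when it is done.

Besides the shell and the picture viewer there is one more tool, called after "Call:" by a JSON object that holds its "method" and its "body". step_arm: Moves the arm, as the interface text tells. Its arguments: {"type":"object","properties":{"plan":{"type":"array","items":{"type":"number"}},"claw":{"type":"number"}},"required":["plan"]}

```bash
mkdir -p pics; ls; python3 - <<'E'
from workcell import ctrl
import cv2, numpy as np
o=ctrl.get_obs(); print({k:np.round(v,4).tolist() for k,v in o.items()})
for c in ['scene','top','wrist']:
    im=ctrl.camera(c); cv2.imwrite(f'pics/{c}0.png',im)
    m=ctrl.camera_model(c); print(c,{k:np.round(v,4).tolist() for k,v in m.items()})
for c in ['scene','top']:
    for n in ['jig','far_stop','far_hinge','near_stop','bar_center','bar_lead']:
        r=ctrl.pinpoint(c,n); print(c,n,[(np.round(d['pixel'],1).tolist(),round(d['conf'],2)) for d in r[:3]])
E
```

```text
pics
{'time_s': 0.0, 'joint_pos': [-1.3392, 0.4119, -0.0127, 1.5971, 0.0056, 1.1343, -0.0822], 'qd': [-0.0004, 0.0009, -0.0006, -0.0013, 0.0008, -0.001, 0.0006], 'tau': [-0.0005, -60.0622, 0.6816, -29.9407, 0.0136, 0.0105, 0.0], 'ee_pos': [0.1845, 0.5966, 0.2304], 'tool_rot': [0.1493, 0.9888, -0.0009, -0.0001], 'force': [-0.1089, -1.3276, 0.0008], 'wrist_torque': [-0.0228, -0.0479, -0.0052], 'opening': 0.0853}
scene {'fx': 592.3261, 'fy': 592.3261, 'cx': 317.8244, 'cy': 233.9085, 'view': [[0.0105, 0.9999, 0.01, -0.0922], [0.7418, -0.001, -0.6706, -0.3522], [-0.6706, 0.0145, -0.7417, 1.6136], [0.0, 0.0, 0.0, 1.0]]}
top {'fx': 519.4987, 'fy': 519.4987, 'cx': 320.6573, 'cy': 232.7136, 'view': [[0.0065, -1.0, 0.0018, 0.1013], [-0.9814, -0.0067, -0.1921, 0.5332], [0.1921, -0.0005, -0.9814, 1.189], [0.0, 0.0, 0.0, 1.0]]}
wrist {'fx': 371.6483, 'fy': 371.6483, 'cx': 319.1454, 'cy': 230.3657, 'view': [[0.2954, 0.9554, -0.0012, -0.6232], [0.9189, -0.2838, 0.274, -0.0351], [0.2615, -0.082, -0.9617, 0.3792], [0.0, 0.0, 0.0, 1.0]]}
scene jig [([292.4, 253.6], 0.61), ([238.7, 243.2], 0.22)]
scene far_stop [([390.3, 262.7], 0.76), ([399.9, 255.2], 0.43)]
scene far_hinge [([400.4, 255.3], 0.85)]
scene near_stop [([339.0, 259.0], 0.91)]
scene bar_center [([240.4, 243.8], 0.95), ([287.8, 316.0], 0.26)]
scene bar_lead [([304.0, 245.0], 0.81)]
top jig [([352.0, 233.8], 0.81), ([281.1, 287.1], 0.44)]
top far_stop [([267.5, 211.2], 0.88)]
top far_hinge [([261.0, 205.2], 0.72), ([175.2, 328.8], 0.55)]
top near_stop [([310.4, 211.2], 0.87)]
top bar_center [([398.0, 244.4], 0.72)]
top bar_lead [([340.7, 239.9], 0.74)]
```

View pics/scene0.png

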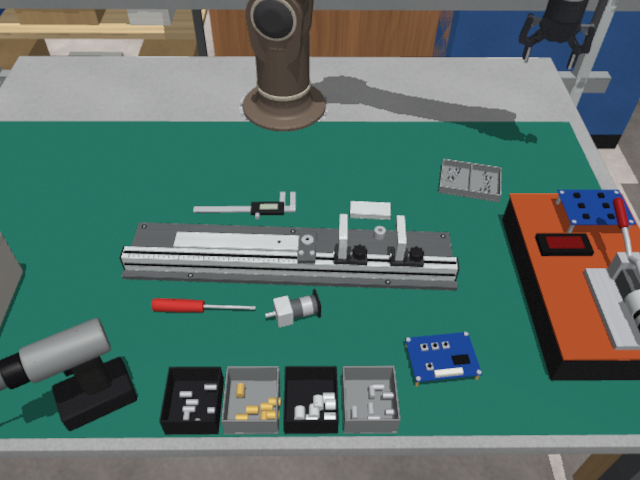

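View pics/top0.png

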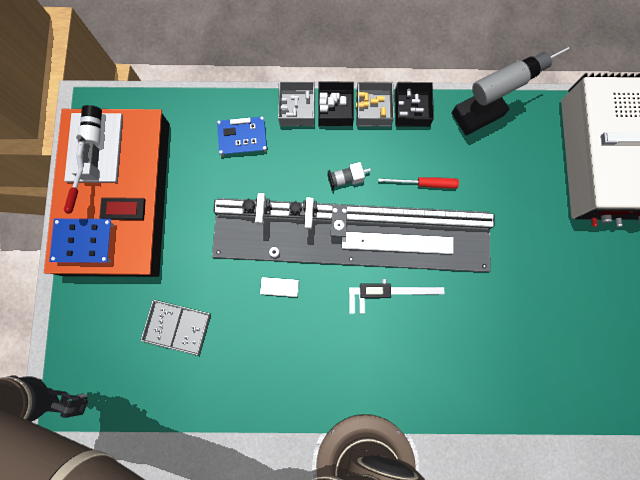

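View pics/wrist0.png

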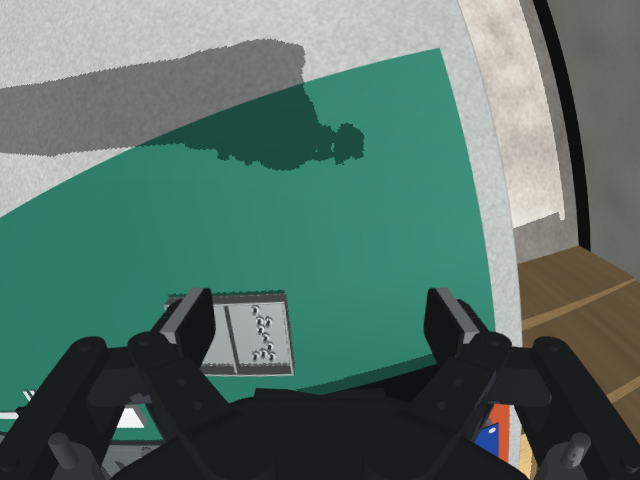

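```bash
python3 - <<'E'
import cv2
t=cv2.imread('pics/top0.png'); s=cv2.imread('pics/scene0.png')
cv2.imwrite('pics/t_l.png',cv2.resize(t[185:285,200:360],None,fx=5,fy=5,interpolation=cv2.INTER_CUBIC))
cv2.imwrite('pics/t_r.png',cv2.resize(t[185:285,340:500],None,fx=5,fy=5,interpolation=cv2.INTER_CUBIC))
cv2.imwrite('pics/s_l.png',cv2.resize(s[200:300,110:270],None,fx=5,fy=5,interpolation=cv2.INTER_CUBIC))
cv2.imwrite('pics/s_r.png',cv2.resize(s[200:300,300:460],None,fx=5,fy=5,interpolation=cv2.INTER_CUBIC))
E
```

```text
(no output)
```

View pics/t_l.png

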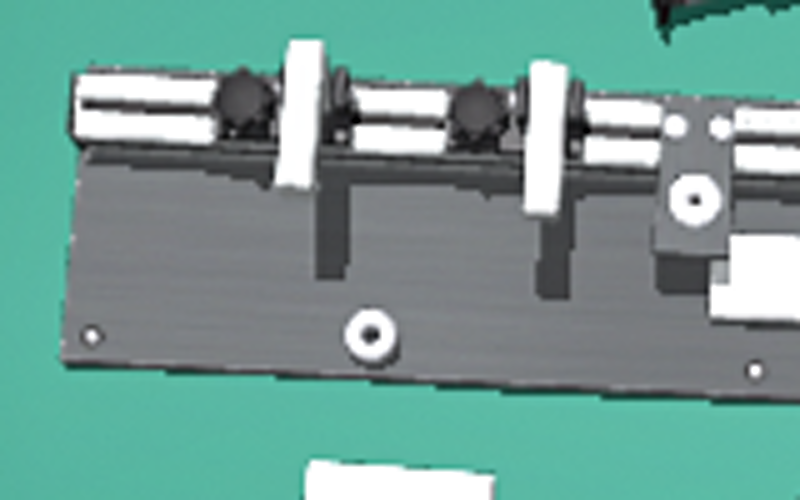

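View pics/t_r.png

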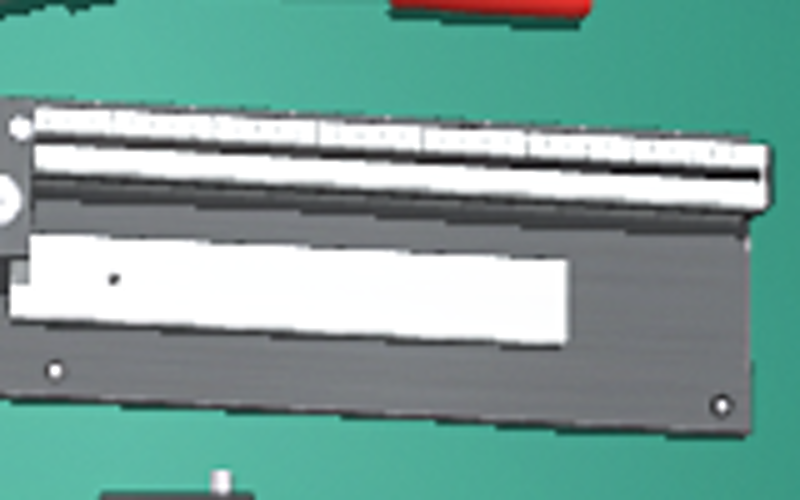

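View pics/s_l.png

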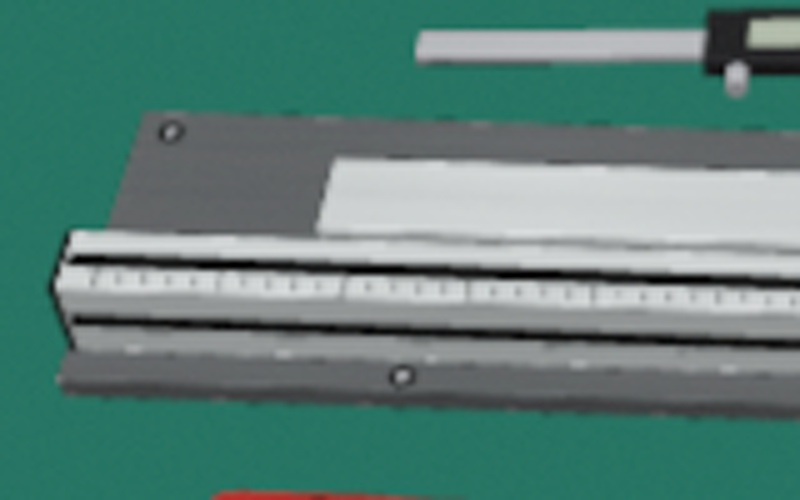

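View pics/s_r.png

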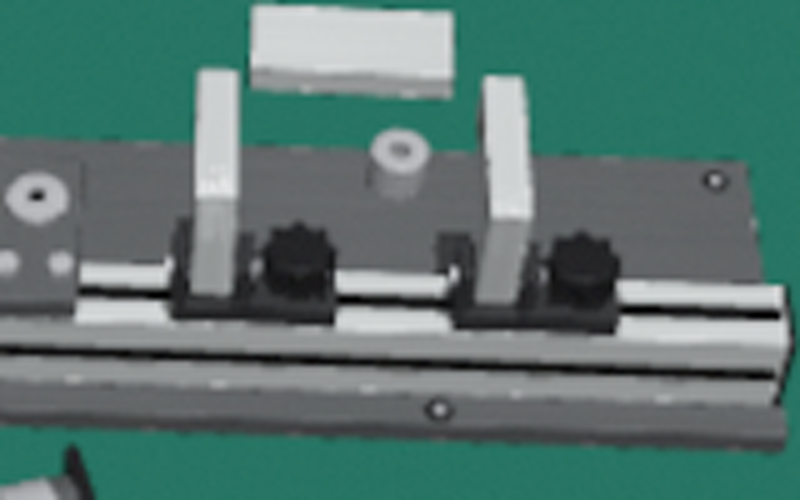

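```bash
cat > h.py <<'E'
import numpy as np, cv2
from scipy.optimize import least_squares
from workcell import ctrl
M={c:ctrl.camera_model(c) for c in ['scene','top']}
def proj(c,P,m=None):
    m=m or M[c]; V=np.array(m['view']); p=V[:3,:3]@np.asarray(P,float)+V[:3,3]
    return np.array([m['fx']*p[0]/p[2]+m['cx'],m['fy']*p[1]/p[2]+m['cy']])
def ray(c,px,z,m=None):
    m=m or M[c]; V=np.array(m['view']); R=V[:3,:3]
    o=-R.T@V[:3,3]; d=R.T@np.array([(px[0]-m['cx'])/m['fx'],(px[1]-m['cy'])/m['fy'],1])
    return o+d*(z-o[2])/d[2]
def up(x0,y0,X,Y): return np.array([x0+(X+.5)/5-.5,y0+(Y+.5)/5-.5])
def Rz(a): return np.array([[np.cos(a),-np.sin(a)],[np.sin(a),np.cos(a)]])
E
cat > fit.py <<'E'
from h import *
tl=lambda X,Y:('top',up(200,185,X,Y)); tr=lambda X,Y:('top',up(340,185,X,Y))
sl=lambda X,Y:('scene',up(110,200,X,Y)); sr=lambda X,Y:('scene',up(300,200,X,Y))
obs=[((-75,340,12),tl(62,358)),((-75,-340,12),tr(750,430)),((30,340,52),tl(73,138)),((60,340,52),tl(78,72)),
((60,-340,52),tr(768,145)),((30,-340,52),tr(768,207)),
((-75,-340,12),sl(145,113)),((-75,340,12),sr(745,162)),((75,-340,12),sl(60,380)),((75,340,12),sr(785,437)),
((30,-340,52),sl(70,232)),((30,340,52),sr(783,288))]
def T(p,P): return np.r_[p[:2]+Rz(p[2])@(np.array(P[:2])/1000),P[2]/1000]
def f(p): return np.concatenate([proj(c,T(p,P))-u for P,(c,u) in obs])
r=least_squares(f,[.6,0.1,0],loss='soft_l1'); p=r.x
print(p, np.round(r.fun.reshape(-1,2),1).tolist())
np.save('jig.npy',p)
def inj(c,px,z):
    w=ray(c,px,z)[:2]; return np.round((Rz(p[2]).T@(w-p[:2]))*1000,1)
for c,px in [('top',(267.5,211.2)),('scene',(390.3,262.7))]: print('far_stop',inj(c,px,.052))
for c,px in [('top',(261,205.2)),('scene',(400.4,255.3))]: print('far_hinge',inj(c,px,.076))
for c,px in [('top',(310.4,211.2)),('scene',(339,259))]: print('near_stop',inj(c,px,.052))
for c,px in [('top',(398,244.4)),('scene',(240.4,243.8))]: print('bar c',inj(c,px,.0195))
for c,px in [('top',(340.7,239.9)),('scene',(304,245))]: print('bar l',inj(c,px,.0195))
for n,(c,px) in {'bar rr':tr(568,342),'bar rf':tr(568,262),'lead near':tl(711,318),'s bar near right':sl(335,158),
 'barmid near edge':tr(300,330)}.items(): print(n,inj(c,px,.027))
for n,(c,px),z in [('bush',tl(370,333),.032),('bushS',sr(400,147),.032)]: print(n,inj(c,px,z))
E
python3 fit.py
```

```text
[ 0.53873428  0.02902133 -0.04579281] [[-0.9, 0.2], [0.2, 0.4], [-2.5, -1.4], [-2.3, -0.2], [1.4, -0.4], [1.5, -0.6], [-0.6, -0.8], [0.2, -0.4], [-1.3, -0.3], [0.7, -0.2], [-2.2, -0.5], [2.0, -0.4]]
far_stop [ 36.2 206. ]
far_stop [ 51.2 202.9]
far_hinge [ 44.3 219.6]
far_hinge [ 51.5 220.2]
near_stop [ 41.6 102.9]
near_stop [ 46.1 101. ]
bar c [ -22.5 -114.3]
bar c [ -13.4 -106.4]
bar l [-18.7  25.9]
bar l [-16.   27.7]
bar rr [ -38.  -247.1]
bar rf [   1.5 -247. ]
lead near [-40.4  22.5]
s bar near right [ -36.4 -244.8]
barmid near edge [ -38.9 -117.5]
bush [-57.2 186.5]
bushS [-57.5 187.2]
```

```bash
cat >> h.py <<'E'
def tri(obs,x0=(.58,.2,.12)):
    r=least_squares(lambda P:np.concatenate([proj(c,P)-u for c,u in obs]),x0); return r.x,np.abs(r.fun).max()
def injw(w):
    p=np.load('jig.npy'); return np.round(np.r_[Rz(p[2]).T@(np.array(w[:2])-p[:2]),w[2]]*1000,1)
def toworld(j):
    p=np.load('jig.npy'); return np.r_[p[:2]+Rz(p[2])@(np.array(j[:2])/1000),j[2]/1000]
def shift(j,yaw=None,obs=None):
    """jig target of TCP (mm) -> tool-axis shift, and turn so tool y is along jig y"""
    from scipy.spatial.transform import Rotation as R
    o=obs or ctrl.get_obs(); r=R.from_quat(o['tool_rot'])
    ty=r.apply([0,1,0]); p=np.load('jig.npy')
    a=np.arctan2(ty[1],ty[0]); want=np.pi/2+p[2]
    return np.round(r.inv().apply(toworld(j)-o['ee_pos']),4), round(a-want,4) # z down: +turn about tool z = cw in world
E
python3 - <<'E'
from h import *
tl=lambda X,Y:('top',up(200,185,X,Y)); sr=lambda X,Y:('scene',up(300,200,X,Y))
for n,a,b in [('far reartop R',tl(326,42),sr(491,217)),('far reartop L',tl(290,40),sr(530,217)),
 ('foot top R',tl(315,187),sr(484,78)),('foot top L',tl(277,185),sr(523,78)),
 ('near reartop R',tl(568,65),sr(197,197)),('near reartop L',tl(531,62),sr(237,197)),('near foot R',tl(560,213),sr(198,70))]:
    w,e=tri([a,b]); print(n,injw(w),round(e,2))
for j in [(110,220,200),(110,220,114)]: print(shift(j))
E
```

```text
far reartop R [ 61.8 208.4 123.6] 0.64
far reartop L [ 61.6 223.7 124.2] 0.18
foot top R [ -6.9 208.4 127.8] 0.89
foot top L [ -7.  224.4 128.4] 0.42
near reartop R [ 56.7  97.5 123.7] 0.62
near reartop L [ 56.9 113.3 124.8] 0.16
near foot R [-11.9  97.2 122.1] 0.56
(array([-0.5573, -0.1976,  0.0313]), np.float64(-0.254))
(array([-0.5573, -0.1976,  0.1173]), np.float64(-0.254))
```

Call:
{"method": "step_arm", "body": {"plan": [0,-0.06,-0.03,-0.06,0,-0.12,-0.05,-0.12,-0.03,-0.17,-0.06,-0.18,-0.08,-0.2,-0.06,-0.254,-0.13,-0.2,-0.06,-0.254,-0.185,-0.2,-0.06,-0.254,-0.24,-0.2,-0.06,-0.254,-0.295,-0.2,-0.06,-0.254,-0.35,-0.2,-0.06,-0.254,-0.405,-0.2,-0.06,-0.254,-0.46,-0.2,-0.05,-0.254,-0.51,-0.2,-0.02,-0.254,-0.55,-0.2,0.01,-0.254,-0.557,-0.2,0.03,-0.254,-0.557,-0.2,0.03,-0.254,-0.557,-0.2,0.03,-0.254], "claw": 0}}

```text
time_s: 2.75
ee_pos: [0.6571, 0.2429, 0.2026]
tool_rot: [0.022, 1.0, 0.001, 0.0]
force: [-0.6, -0.7, 0.3]
opening: -0.0
```

```bash
python3 - <<'E'
from h import *
o=ctrl.get_obs(); print(o['time_s'],injw(o['ee_pos']),o['opening'],o['force'])
cv2.imwrite('pics/s1.png',ctrl.camera('scene')); cv2.imwrite('pics/w1.png',ctrl.camera('wrist'))
print(shift((80,216,112)))
E
```

```text
2.75 [108.4 219.1 202.6] -2.609515234667031e-05 [-0.63693463 -0.72322203  0.30298076]
(array([ 0.0289, -0.0032,  0.0912]), np.float64(0.0015))
```

View pics/s1.png

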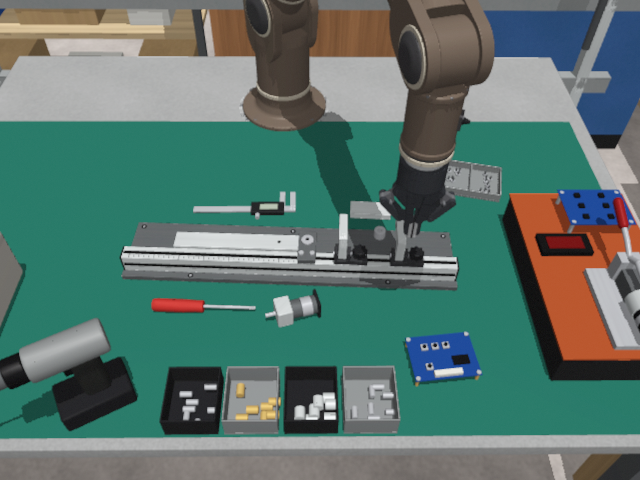

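View pics/w1.png

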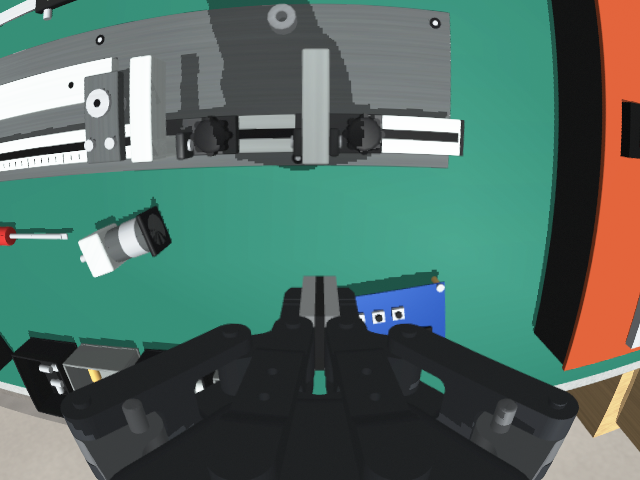

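Call:
{"method": "step_arm", "body": {"plan": [0.012,-0.003,0.045,0,0.024,-0.003,0.084,0,0.024,-0.003,0.085,0,0.037,-0.003,0.087,0,0.044,-0.003,0.085,0,0.052,-0.003,0.084,0,0.059,-0.003,0.084,0,0.066,-0.003,0.086,0,0.073,-0.003,0.089,0,0.0795,-0.003,0.0935,0,0.0795,-0.003,0.0935,0]}}

```text
time_s: 4.22
ee_pos: [0.5769, 0.2436, 0.1088]
tool_rot: [0.022, 1.0, 0.001, 0.0]
force: [-0.1, -0.2, -0.6]
opening: 0.0001
```

```bash
python3 - <<'E'
from h import *
o=ctrl.get_obs(); print(o['time_s'],injw(o['ee_pos']),o['force'])
cv2.imwrite('pics/s2.png',ctrl.camera('scene')[180:300,300:460].repeat(5,0).repeat(5,1)); cv2.imwrite('pics/w2.png',ctrl.camera('wrist'))
E
```

```text
4.225 [ 28.3 216.1 108.8] [-0.10274336 -0.21771831 -0.55369378]
```

View pics/s2.png

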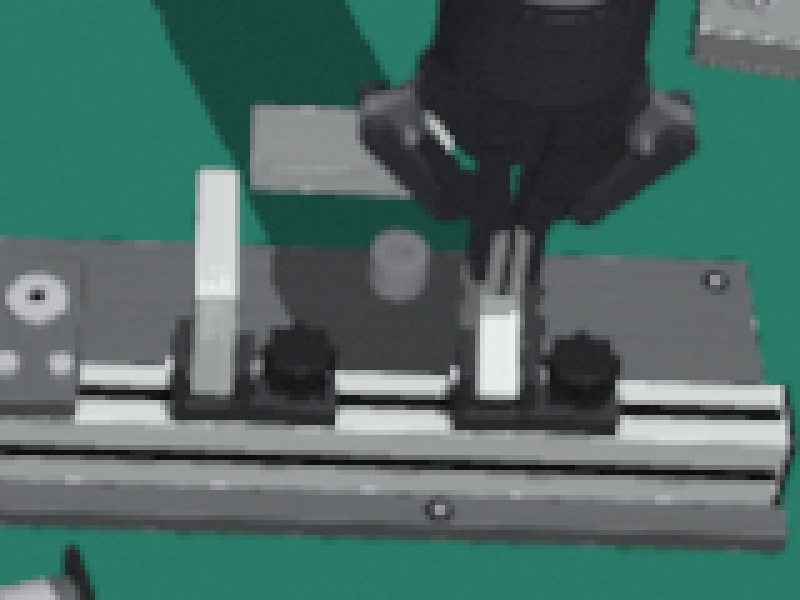

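View pics/w2.png

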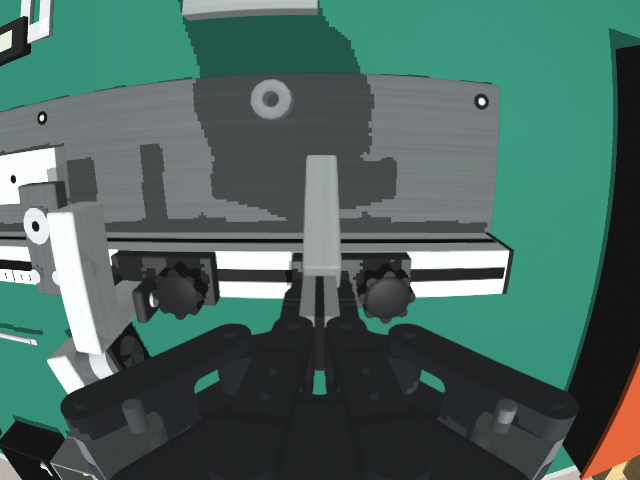

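Call:
{"method": "step_arm", "body": {"plan": [0.0025,0,0.0025,0,0.005,0,0.005,0,0.007,0,0.008,0,0.009,0,0.011,0,0.011,0,0.0145,0,0.0125,0,0.0175,0,0.0135,0,0.021,0,0.0143,0,0.0248,0,0.0143,0,0.0255,0,0.0143,0,0.0255,0]}}

```text
time_s: 5.58
ee_pos: [0.5631, 0.244, 0.0841]
tool_rot: [0.022, 1.0, 0.001, 0.0]
force: [-2.0, -0.3, 6.9]
opening: -0.0005
```

```bash
python3 - <<'E'
from h import *
o=ctrl.get_obs(); print(o['time_s'],injw(o['ee_pos']),o['force'])
cv2.imwrite('pics/s3.png',ctrl.camera('scene')[180:300,300:460].repeat(5,0).repeat(5,1))
E
```

```text
5.575 [ 14.5 215.9  84.1] [-1.96026639 -0.29697775  6.86103079]
```

View pics/s3.png

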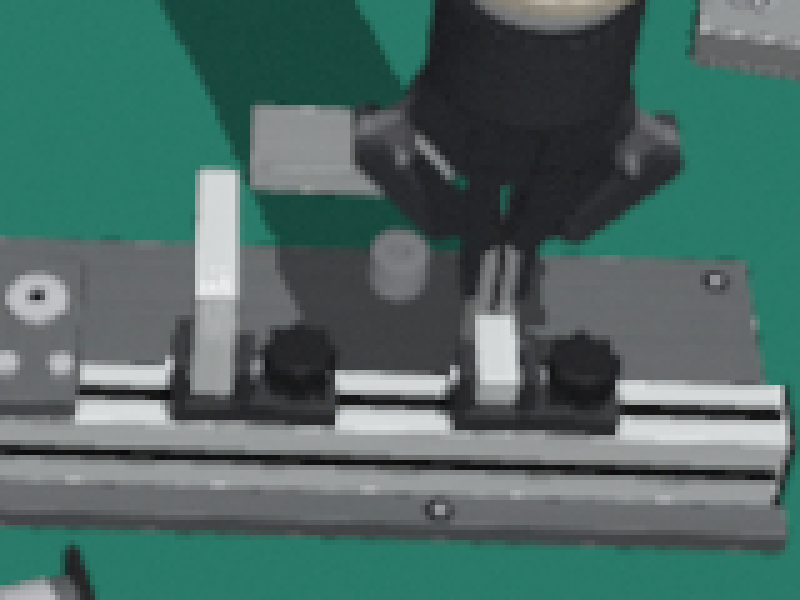

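Call:
{"method": "step_arm", "body": {"plan": [0.001,0,0.0015,0,0.001,0,0.0025,0,0.001,0,0.0025,0]}}

```text
time_s: 6.0
ee_pos: [0.5631, 0.244, 0.0839]
tool_rot: [0.022, 1.0, 0.001, 0.001]
force: [-3.3, -2.9, 19.6]
opening: 0.0001
```

```bash
python3 - <<'E'
from h import *
for j in [(14.5,216,170),(-63,-112,170),(-63,-112,16)]: print(shift(j))
E
```

```text
(array([-0.0002,  0.0003, -0.0861]), np.float64(0.0012))
(array([ 0.0777, -0.3276, -0.0871]), np.float64(0.0012))
(array([ 0.078 , -0.328 ,  0.0669]), np.float64(0.0012))
```

Call:
{"method": "step_arm", "body": {"plan": [0,0,-0.045,0,0.01,-0.02,-0.087,0,0.03,-0.075,-0.095,0,0.05,-0.13,-0.095,0,0.07,-0.185,-0.095,0,0.078,-0.24,-0.095,0,0.078,-0.295,-0.09,0,0.078,-0.328,-0.05,0,0.078,-0.328,0,0,0.078,-0.328,0.04,0,0.078,-0.328,0.04,0,0.078,-0.328,0.04,0]}}

```text
time_s: 7.5
ee_pos: [0.4712, -0.0801, 0.0438]
tool_rot: [0.022, 1.0, 0.001, 0.002]
force: [0.7, 0.0, 0.5]
opening: 0.0001
```

```bash
python3 - <<'E'
from h import *
o=ctrl.get_obs(); print(o['time_s'],injw(o['ee_pos']),o['force'])
cv2.imwrite('pics/s4.png',ctrl.camera('scene')[180:300,110:470].repeat(2,0).repeat(2,1)); cv2.imwrite('pics/w4.png',ctrl.camera('wrist'))
print(shift((-63,-112,16)),shift((-22,-112,16)),shift((-21,-112,16)))
E
```

```text
7.5 [ -62.5 -112.1   43.8] [0.65704411 0.03418675 0.47469141]
(array([ 0.0013, -0.0001,  0.0285]), np.float64(0.0014)) (array([-0.0397, -0.0002,  0.0287]), np.float64(0.0014)) (array([-0.0407, -0.0002,  0.0287]), np.float64(0.0014))
```

View pics/s4.png

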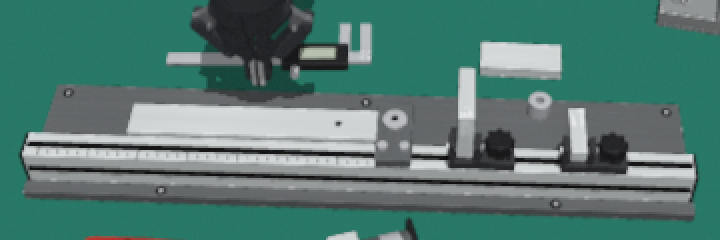

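View pics/w4.png

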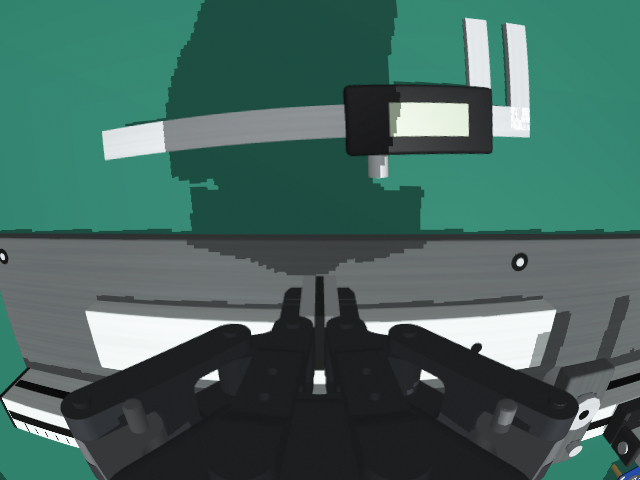

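Call:
{"method": "step_arm", "body": {"plan": [0,0,0.02,0,0,0,0.0275,0,0,0,0.0275,0,-0.006,0,0.0275,0,-0.012,0,0.0275,0,-0.018,0,0.0275,0,-0.024,0,0.0275,0,-0.03,0,0.0275,0,-0.034,0,0.0275,0,-0.037,0,0.0275,0,-0.039,0,0.0275,0,-0.039,0,0.0275,0]}}

```text
time_s: 9.1
ee_pos: [0.5113, -0.0816, 0.0171]
tool_rot: [0.022, 1.0, 0.001, 0.003]
force: [-1.0, 0.2, -0.9]
opening: 0.0001
```

```bash
python3 - <<'E'
from h import *
o=ctrl.get_obs(); print(o['time_s'],injw(o['ee_pos']),o['force'])
cv2.imwrite('pics/s5.png',ctrl.camera('scene')[190:290,110:310].repeat(4,0).repeat(4,1)); cv2.imwrite('pics/t5.png',ctrl.camera('top')[190:290,310:510].repeat(4,0).repeat(4,1))
E
```

```text
9.1 [ -22.4 -111.8   17.1] [-1.03636318  0.2495709  -0.87639495]
```

View pics/s5.png

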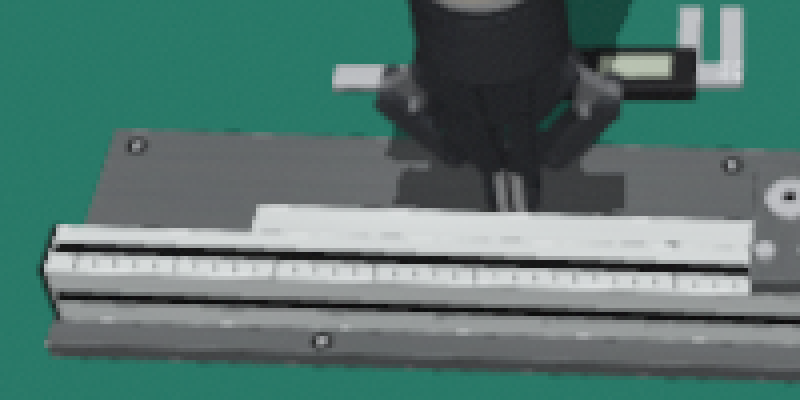

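View pics/t5.png

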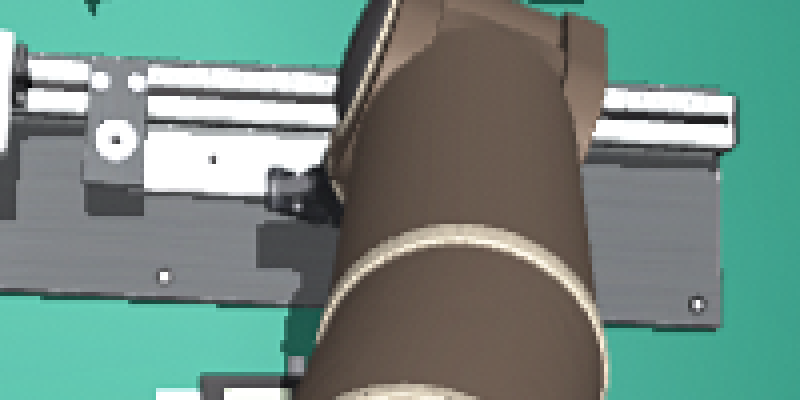

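Nearly flush; press on until the force rises.

Call:
{"method": "step_arm", "body": {"plan": [-0.0015,0,0,0,-0.003,0,0,0,-0.004,0,0,0,-0.004,0,0,0]}}

```text
time_s: 9.7
ee_pos: [0.5114, -0.0816, 0.0167]
tool_rot: [0.022, 1.0, 0.002, -0.001]
force: [-11.6, 0.1, 8.3]
opening: 0.0001
```

```bash
python3 - <<'E'
from h import *
o=ctrl.get_obs(); print(o['time_s'],injw(o['ee_pos']),o['force'])
for j in [(-40,-112,17),(-30,-112,60),(7,-282,60),(7,-282,17)]: print(shift(j))
E
```

```text
9.7 [ -22.3 -111.8   16.7] [-11.57656815   0.07128643   8.33577193]
(array([ 0.0177, -0.0002, -0.0003]), np.float64(0.001))
(array([ 0.0078, -0.    , -0.0433]), np.float64(0.001))
(array([-0.0291, -0.1701, -0.044 ]), np.float64(0.001))
(array([-0.0291, -0.1702, -0.001 ]), np.float64(0.001))
```

Call:
{"method": "step_arm", "body": {"plan": [0.006,0,0,0,0.015,0,0,0,0.015,0,-0.03,0,0.01,-0.03,-0.05,0,0,-0.08,-0.05,0,-0.02,-0.13,-0.05,0,-0.029,-0.17,-0.05,0,-0.029,-0.17,-0.03,0,-0.029,-0.17,-0.001,0,-0.029,-0.17,-0.001,0,-0.029,-0.17,-0.001,0]}}

```text
time_s: 11.08
ee_pos: [0.5332, -0.253, 0.0178]
tool_rot: [0.022, 1.0, 0.002, -0.0]
force: [0.1, -0.7, 0.5]
opening: -0.0001
```

```bash
python3 - <<'E'
from h import *
o=ctrl.get_obs(); print(o['time_s'],injw(o['ee_pos']),o['force'])
cv2.imwrite('pics/s6.png',ctrl.camera('scene')[190:290,110:310].repeat(4,0).repeat(4,1)); cv2.imwrite('pics/t6.png',ctrl.camera('top')[190:290,310:510].repeat(4,0).repeat(4,1))
for j in [(7,-260,17),(8,-230,17),(8,-90,17),(8,-75,17)]: print(shift(j))
E
```

```text
11.075 [   7.3 -282.    17.8] [ 0.11286267 -0.72392699  0.54796535]
(array([0.0007, 0.022 , 0.0014]), np.float64(0.0012))
(array([-0.0003,  0.052 ,  0.0015]), np.float64(0.0012))
(array([-0.0005,  0.192 ,  0.0019]), np.float64(0.0012))
(array([-0.0005,  0.207 ,  0.002 ]), np.float64(0.0012))
```

View pics/s6.png

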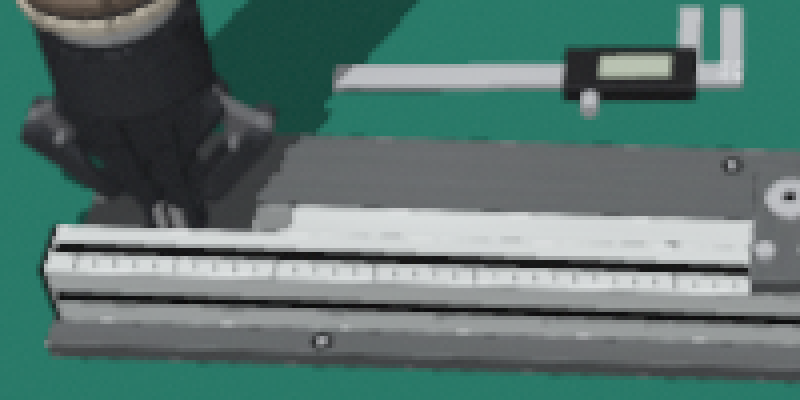

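View pics/t6.png

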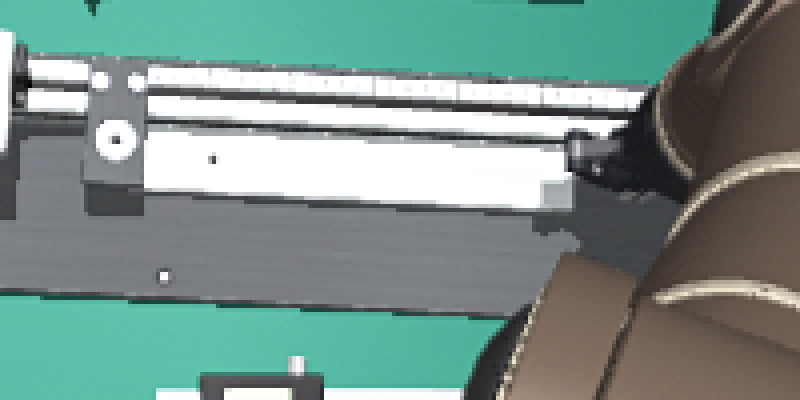

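Call:
{"method": "step_arm", "body": {"plan": [0,0.012,0.001,0,0,0.02,0.001,0,0,0.027,0.001,0,0,0.035,0.001,0,0,0.045,0.001,0,0,0.055,0.001,0,0,0.065,0.001,0,0,0.075,0.001,0,0,0.085,0.001,0,0,0.095,0.001,0,0,0.105,0.001,0,0,0.115,0.001,0,0,0.125,0.001,0,0,0.135,0.001,0,0,0.145,0.001,0,0,0.155,0.001,0,0,0.163,0.001,0,0,0.17,0.001,0,0,0.174,0.001,0,0,0.174,0.001,0]}}

```text
time_s: 13.68
ee_pos: [0.5413, -0.0785, 0.0178]
tool_rot: [0.022, 1.0, 0.002, 0.0]
force: [0.5, -0.3, 0.5]
opening: 0.0
```

```bash
python3 - <<'E'
from h import *
o=ctrl.get_obs(); print(o['time_s'],injw(o['ee_pos']),o['force'])
cv2.imwrite('pics/s7.png',ctrl.camera('scene')[190:290,200:460].repeat(3,0).repeat(3,1)); cv2.imwrite('pics/t7.png',ctrl.camera('top')[190:290,200:460].repeat(3,0).repeat(3,1))
E
```

```text
13.675 [   7.5 -107.3   17.8] [ 0.45723875 -0.325285    0.45682671]
```

View pics/s7.png

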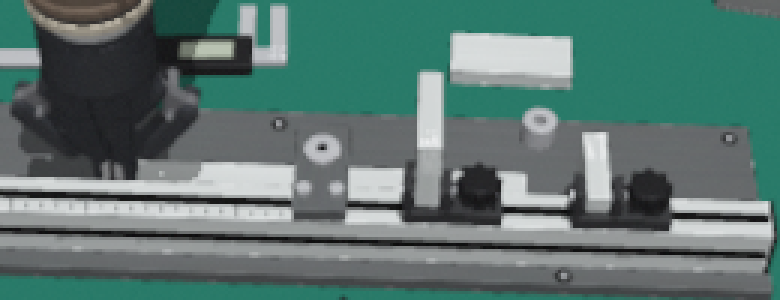

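View pics/t7.png

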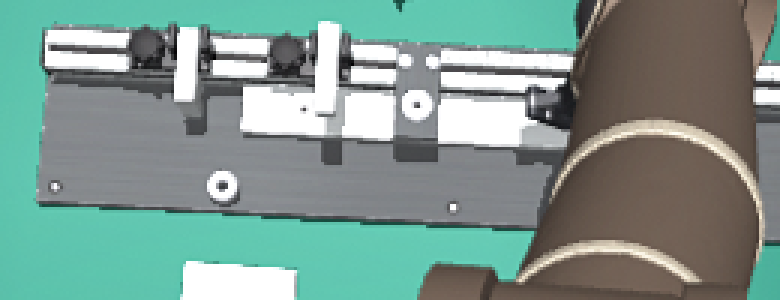

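Call:
{"method": "step_arm", "body": {"plan": [0,0.008,0.0005,0,0,0.016,0.0005,0,0,0.021,0.0005,0,0,0.025,0.0005,0,0,0.028,0.0005,0,0,0.03,0.0005,0,0,0.03,0.0005,0]}}

```text
time_s: 14.65
ee_pos: [0.5428, -0.0488, 0.0176]
tool_rot: [0.022, 1.0, 0.002, 0.0]
force: [0.8, -3.2, 4.6]
opening: -0.0
```

```bash
python3 - <<'E'
from h import *
o=ctrl.get_obs(); print(o['time_s'],injw(o['ee_pos']),o['force'])
s=ctrl.camera('scene'); t=ctrl.camera('top')
cv2.imwrite('pics/s8.png',cv2.resize(s[200:290,320:440],None,fx=6,fy=6,interpolation=cv2.INTER_CUBIC)); cv2.imwrite('pics/t8.png',cv2.resize(t[190:270,230:350],None,fx=6,fy=6,interpolation=cv2.INTER_CUBIC))
E
```

```text
14.65 [  7.6 -77.6  17.6] [ 0.78666302 -3.21885051  4.6431019 ]
```

View pics/s8.png

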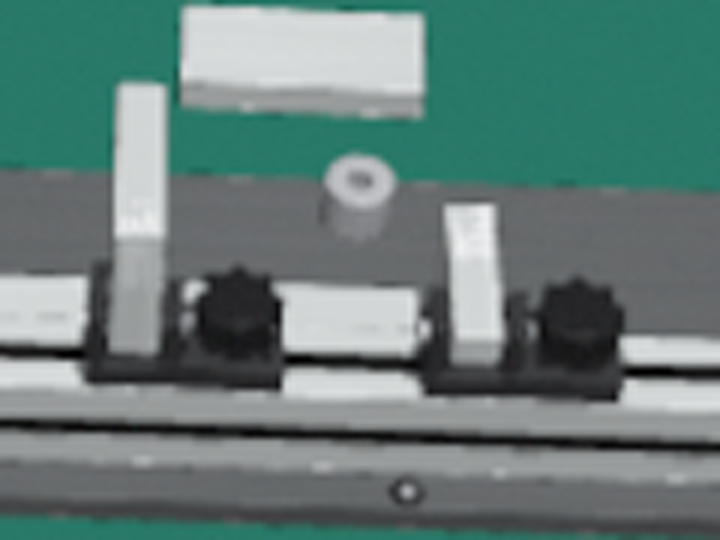

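View pics/t8.png

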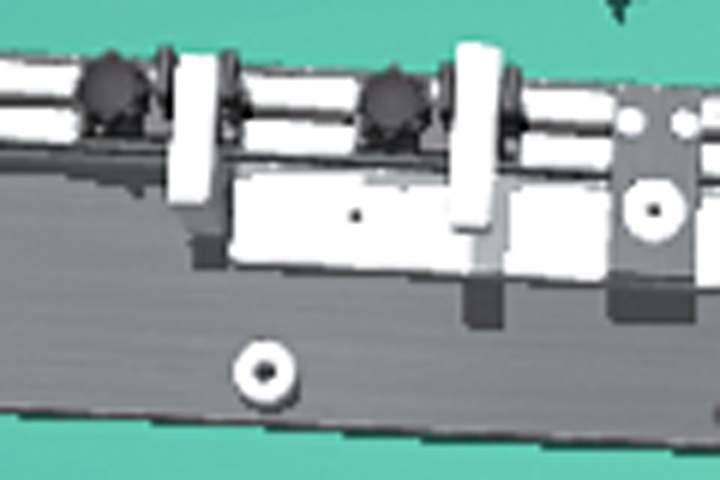

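Call:
{"method": "step_arm", "body": {"plan": [0,0.0015,0,0,0,0.003,0,0,0,0.0045,0,0,0,0.0045,0,0]}}

```text
time_s: 15.25
ee_pos: [0.543, -0.0445, 0.0176]
tool_rot: [0.022, 1.0, 0.002, 0.0]
force: [-0.1, -5.2, 4.7]
opening: -0.0004
```

Call:
{"method": "step_arm", "body": {"plan": [0,0.0015,0,0,0,0.003,0,0,0,0.003,0,0]}}

```text
time_s: 15.62
ee_pos: [0.543, -0.0441, 0.0176]
tool_rot: [0.023, 1.0, 0.0, 0.001]
force: [-0.8, -10.9, 4.2]
opening: 0.0002
```

```bash
python3 - <<'E'
from h import *
o=ctrl.get_obs(); print(o['time_s'],injw(o['ee_pos']),o['force'])
s=ctrl.camera('scene'); t=ctrl.camera('top')
cv2.imwrite('pics/s9.png',cv2.resize(s[200:290,320:440],None,fx=6,fy=6,interpolation=cv2.INTER_CUBIC)); cv2.imwrite('pics/t9.png',cv2.resize(t[190:270,230:350],None,fx=6,fy=6,interpolation=cv2.INTER_CUBIC))
E
```

```text
15.625 [  7.6 -72.8  17.6] [ -0.75030614 -10.91562298   4.20147648]
```

View pics/s9.png

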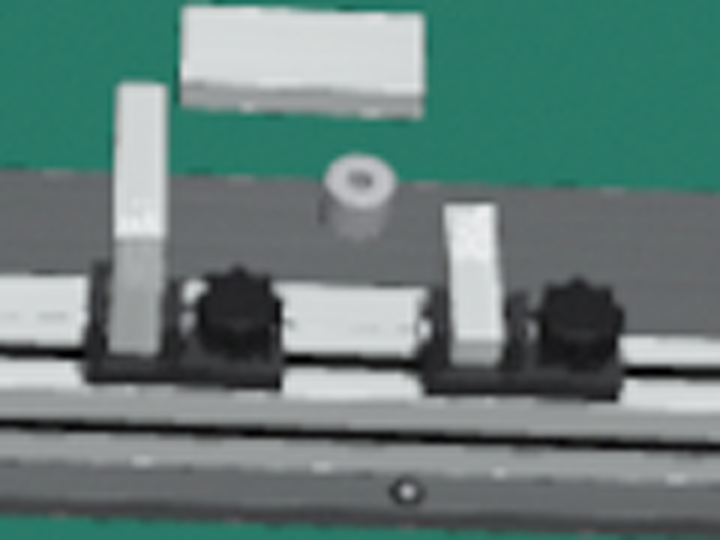

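View pics/t9.png

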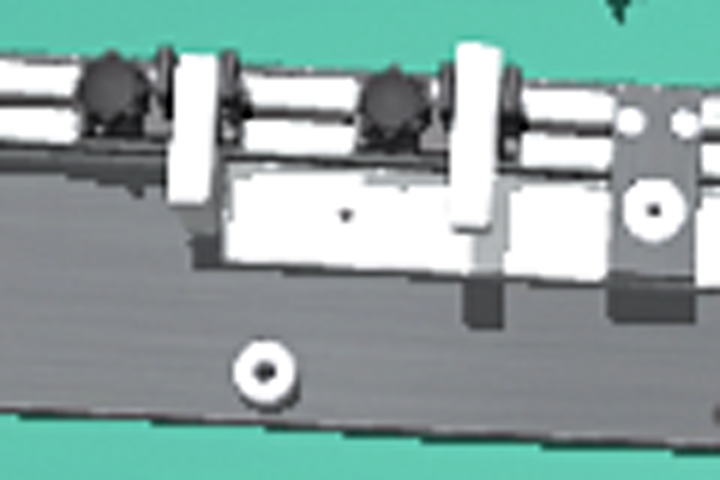

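```bash
python3 - <<'E'
from h import *
for j in [(7.6,-85,17),(-60,-85,60),(-60,-25,60),(-60,-25,17)]: print(shift(j))
E
```

```text
(array([-0.    , -0.0122,  0.0006]), np.float64(-0.0008))
(array([ 0.0675, -0.0122, -0.0425]), np.float64(-0.0008))
(array([ 0.0676,  0.0478, -0.0424]), np.float64(-0.0008))
(array([0.0676, 0.0478, 0.0006]), np.float64(-0.0008))
```

Call:
{"method": "step_arm", "body": {"plan": [0,-0.005,0,0,0,-0.015,0,0,0,-0.02,-0.02,0,0.02,-0.05,-0.06,0,0.05,-0.1,-0.09,0,0.068,-0.15,-0.1,0,0.068,-0.2,-0.1,0,0.068,-0.2,-0.1,0]}}

```text
time_s: 16.73
ee_pos: [0.4646, -0.2447, 0.1178]
tool_rot: [0.026, 1.0, -0.0, 0.001]
force: [1.3, 0.6, -0.4]
opening: -0.0002
```

```bash
python3 - <<'E'
from h import *
o=ctrl.get_obs(); print(o['time_s'],injw(o['ee_pos']),o['force'])
s=ctrl.camera('scene'); t=ctrl.camera('top')
cv2.imwrite('pics/s10f.png',s);cv2.imwrite('pics/t10f.png',t)
cv2.imwrite('pics/s10.png',cv2.resize(s[205:285,250:400],None,fx=5,fy=5,interpolation=cv2.INTER_CUBIC)); cv2.imwrite('pics/t10.png',cv2.resize(t[190:270,260:420],None,fx=5,fy=5,interpolation=cv2.INTER_CUBIC))
for c in ['scene','top']:
    for n,z in [('bar_center',.0195),('bar_lead',.0195),('far_stop',.052)]:
        for d in ctrl.pinpoint(c,n)[:1]: print(c,n,injw(ray(c,d['pixel'],z)),round(d['conf'],2))
E
```

```text
16.725 [ -61.6 -276.8  117.8] [ 1.25484785  0.61659256 -0.43122575]
scene bar_center [ 7.  75.5 19.5] 0.83
scene bar_lead [  8.1 204.9  19.5] 0.82
scene far_stop [ 52.7 205.3  52. ] 0.62
top bar_center [10.4 71.5 19.5] 0.86
top bar_lead [  0.8 209.8  19.5] 0.94
top far_stop [ 42.2 208.8  52. ] 0.72
```

View pics/s10.png

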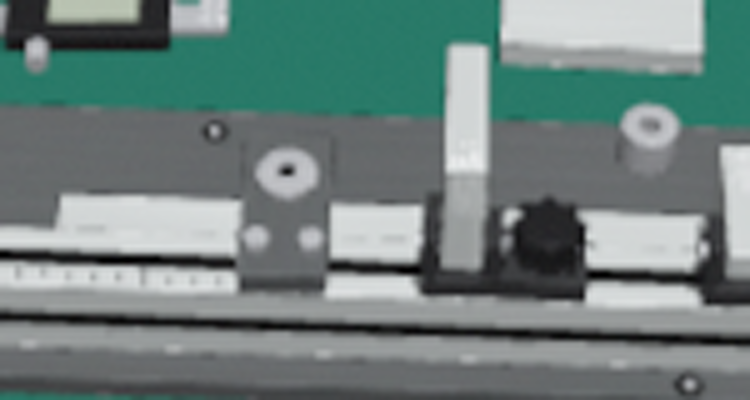

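View pics/t10.png

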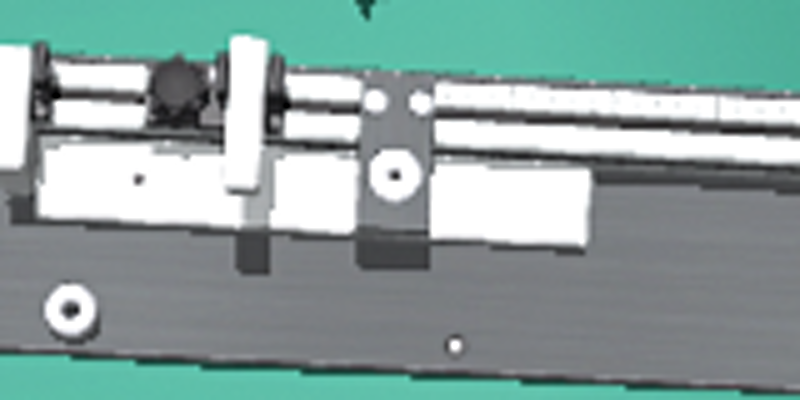

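```bash
python3 - <<'E'
from h import *
t=cv2.cvtColor(cv2.imread('pics/t10f.png'),cv2.COLOR_BGR2GRAY).astype(float)
def edge(col,r0,r1,thr):
    c=t[r0:r1,col]; 
    for i in range(len(c)-1):
        if c[i]>=thr>c[i+1]: return r0+i+(c[i]-thr)/(c[i]-c[i+1])
def fe(img,col,r0,r1):  # strongest gradient
    pass
pts=[]
for col in list(range(270,307,3))+list(range(316,331,3))+list(range(348,376,3)):
    r0=220; e=edge(col,225,248,165)
    if e is None: continue
    j=injw(ray('top',(col,e),.027)); pts.append(j[:2])
pts=np.array(pts); print(pts.tolist())
k=np.polyfit(pts[:,1],pts[:,0],1); print('bar near edge slope(rad),x at y=70:',k[0],np.polyval(k,70), 'resid',np.std(pts[:,0]-np.polyval(k,pts[:,1])))
# plate front edge: use color (green mat vs grey)
im=cv2.imread('pics/t10f.png').astype(float); g=im[:,:,1]-im[:,:,2]
q=[]
for col in range(225,420,5):
    c=g[250:275,col]; i=np.argmax(np.diff(c)); 
    thr=30
    ii=[n for n in range(len(c)-1) if c[n]<thr<=c[n+1]]
    if ii: n=ii[0]; e=250+n+(thr-c[n])/(c[n+1]-c[n]); q.append(injw(ray('top',(col,e),.0))[:2])
q=np.array(q); k2=np.polyfit(q[:,1],q[:,0],1); print('plate edge slope',k2, np.std(q[:,0]-np.polyval(k2,q[:,1])))
E
```

```text
[[-12.7, 198.8], [-12.5, 191.5], [-12.0, 184.2], [-11.8, 176.9], [-11.6, 169.6], [-12.2, 162.3], [-12.1, 154.9], [-12.6, 147.6], [-12.2, 140.3], [-12.0, 133.0], [-11.7, 125.7], [-12.3, 118.3], [6.7, 112.1], [-12.0, 86.7], [-11.8, 79.4], [-12.4, 72.0], [-12.4, 64.7], [-12.9, 57.4], [-12.6, 8.7], [-12.3, 1.4], [-12.1, -5.9], [-12.5, -13.2], [-12.7, -20.5], [-13.3, -27.9], [-12.9, -35.1], [-12.5, -42.4], [-12.3, -49.7], [-12.2, -57.0]]
bar near edge slope(rad),x at y=70: 0.005472172772034595 -11.673252272420703 resid 3.520314722108902
plate edge slope [ 6.47965493e-05 -7.58586193e+01] 0.23932456588289955
```

```bash
python3 - <<'E'
from h import *
A=cv2.cvtColor(cv2.imread('pics/t6.png')[::4,::4],cv2.COLOR_BGR2GRAY).astype(float)
B=cv2.cvtColor(cv2.imread('pics/t10f.png'),cv2.COLOR_BGR2GRAY).astype(float)
T=cv2.cvtColor(cv2.imread('pics/t10f.png'),cv2.COLOR_BGR2GRAY).astype(float)
def edges(I,cols,x0,y0,thr=165,up=False):
    out=[]
    for col in cols:
        c=I[222-y0:255-y0,col-x0]; n=[i for i in range(len(c)-1) if c[i]>=thr>c[i+1]]
        if n:
            i=n[-1]; out.append(injw(ray('top',(col,222+i+(c[i]-thr)/(c[i]-c[i+1])),.027))[:2])
    return np.array(out)
a=edges(A,range(348,440,3),310,190); b=edges(B,list(range(270,306,3))+list(range(318,331,3))+list(range(348,374,3)),0,0)
for n,x in [('pushed',a),('now',b)]: print(n,np.round(x,1).tolist(),np.polyfit(x[:,1],x[:,0],1))
E
```

```text
pushed [[-12.7, 8.7], [-12.4, 1.4], [-11.9, -5.9], [-11.7, -13.2], [-11.5, -20.5], [-12.1, -27.8], [-12.0, -35.1], [-12.6, -42.4], [-12.1, -49.7], [-11.9, -57.0], [-11.6, -64.3], [-12.1, -71.6], [-12.0, -78.9], [-12.7, -86.2], [-12.4, -93.5], [-11.9, -100.8], [-11.7, -108.1], [-11.5, -115.4], [-12.1, -122.7], [-12.8, -130.0], [-12.5, -137.3], [-12.1, -144.5], [-11.9, -151.8], [-11.6, -159.1], [-12.2, -166.4], [-12.0, -173.7], [-12.6, -181.0], [-12.2, -188.3], [-12.0, -195.6], [-11.6, -202.8], [-12.0, -210.1]] [-2.86799357e-04 -1.21063176e+01]
now [[-12.7, 198.8], [-53.1, 188.7], [-12.0, 184.2], [-11.8, 176.9], [-11.6, 169.6], [-12.2, 162.3], [-12.1, 154.9], [-12.6, 147.6], [-12.2, 140.3], [-12.0, 133.0], [-11.7, 125.7], [-12.3, 118.3], [-11.8, 81.8], [-12.4, 74.5], [-12.4, 67.2], [-13.0, 59.8], [-11.3, 52.6], [-12.6, 8.7], [-12.3, 1.4], [-12.1, -5.9], [-12.5, -13.2], [-12.7, -20.5], [-13.3, -27.9], [-12.9, -35.1], [-12.5, -42.4], [-12.3, -49.7]] [ -0.02309205 -12.03939804]
```

```bash
python3 - <<'E'
from h import *
for j in [(-50,-48,100),(-50,-48,17.5),(-25,-48,17.5),(-22.3,-48,17.5)]: print(shift(j))
E
```

```text
(array([-0.0107,  0.2236,  0.0175]), np.float64(0.0012))
(array([-0.0106,  0.2235,  0.1   ]), np.float64(0.0012))
(array([-0.0356,  0.2234,  0.1   ]), np.float64(0.0012))
(array([-0.0383,  0.2234,  0.1   ]), np.float64(0.0012))
```

Call:
{"method": "step_arm", "body": {"plan": [0,0.05,0,0,-0.005,0.1,0,0,-0.01,0.15,0,0,-0.01,0.2,0,0,-0.01,0.2235,0.04,0,-0.01,0.2235,0.08,0,-0.01,0.2235,0.1,0,-0.02,0.2235,0.1,0,-0.03,0.2235,0.1,0,-0.0355,0.2235,0.1,0,-0.037,0.2235,0.1,0,-0.0385,0.2235,0.1,0,-0.0395,0.2235,0.1,0,-0.0395,0.2235,0.1,0]}}

```text
time_s: 18.88
ee_pos: [0.5142, -0.0179, 0.0174]
tool_rot: [0.022, 1.0, 0.001, -0.001]
force: [-5.1, 0.8, 4.3]
opening: -0.0001
```

```bash
python3 - <<'E'
from h import *
o=ctrl.get_obs(); print(o['time_s'],injw(o['ee_pos']),o['force'])
E
```

```text
18.875 [-22.3 -48.   17.4] [-5.10624745  0.79534781  4.27709329]
```

```bash
python3 - <<'E'
from h import *
for j in [(11,-100,60),(11,-100,17.5),(11,-73,17.5)]: print(shift(j))
E
```

```text
(array([-0.0332, -0.052 , -0.0428]), np.float64(0.0011))
(array([-0.0333, -0.0521, -0.0003]), np.float64(0.0011))
(array([-0.0333, -0.0251, -0.0002]), np.float64(0.0011))
```

Call:
{"method": "step_arm", "body": {"plan": [0.006,0,0,0,0.015,0,0,0,0.015,-0.02,-0.02,0,0.005,-0.05,-0.04,0,-0.02,-0.055,-0.042,0,-0.033,-0.055,-0.042,0,-0.033,-0.053,-0.02,0,-0.033,-0.052,0,0,-0.033,-0.045,0,0,-0.033,-0.036,0,0,-0.033,-0.029,0,0,-0.033,-0.026,0,0,-0.033,-0.0245,0,0,-0.033,-0.0235,0,0,-0.033,-0.0235,0,0]}}

```text
time_s: 20.75
ee_pos: [0.5465, -0.0446, 0.0178]
tool_rot: [0.023, 1.0, 0.0, -0.0]
force: [-0.9, -5.9, 2.0]
opening: 0.0001
```

```bash
python3 - <<'E'
from h import *
o=ctrl.get_obs(); print(o['time_s'],injw(o['ee_pos']),o['force'])
E
```

```text
20.75 [ 11.1 -73.2  17.8] [-0.88392094 -5.88457767  2.02072861]
```

Call:
{"method": "step_arm", "body": {"plan": [0,0.001,0,0,0,0.0022,0,0,0,0.0022,0,0]}}

```text
time_s: 21.12
ee_pos: [0.5465, -0.0445, 0.0179]
tool_rot: [0.024, 1.0, -0.001, 0.0]
force: [0.1, -8.5, 0.5]
opening: -0.0002
```

Call:
{"method": "step_arm", "body": {"plan": [0,-0.005,0,0,0,-0.015,0,0,0,-0.02,-0.02,0,0.02,-0.05,-0.06,0,0.05,-0.1,-0.1,0,0.068,-0.15,-0.12,0,0.068,-0.2,-0.12,0,0.068,-0.2,-0.12,0,0.068,-0.2,-0.12,0]}}

```text
time_s: 22.25
ee_pos: [0.4688, -0.2402, 0.1379]
tool_rot: [0.024, 1.0, -0.0, -0.0]
force: [0.1, 0.3, 0.3]
opening: 0.0001
```

```bash
python3 - <<'E'
from h import *
o=ctrl.get_obs(); print(o['time_s'],injw(o['ee_pos']),o['force'])
s=ctrl.camera('scene'); t=ctrl.camera('top')
cv2.imwrite('pics/s12f.png',s);cv2.imwrite('pics/t12f.png',t)
B=cv2.cvtColor(t,cv2.COLOR_BGR2GRAY).astype(float)
for n,cols in [('lead',range(270,303,3)),('mid',range(318,330,3)),('tail',range(350,374,3))]:
    out=[]
    for col in cols:
        c=B[222:248,col]; k=[i for i in range(len(c)-1) if c[i]>=165>c[i+1]]
        if k: i=k[-1]; out.append(injw(ray('top',(col,222+i+(c[i]-165)/(c[i]-c[i+1])),.027))[0])
    print(n,np.median(out),np.mean(out))
for c in ['scene','top']:
    for n,z in [('bar_center',.0195),('bar_lead',.0195),('far_stop',.052),('near_stop',.052)]:
        for d in ctrl.pinpoint(c,n)[:1]: print(c,n,injw(ray(c,d['pixel'],z)),round(d['conf'],2))
cv2.imwrite('pics/s12.png',cv2.resize(s[195:285,320:450],None,fx=6,fy=6,interpolation=cv2.INTER_CUBIC))
E
```

```text
22.25 [ -57.6 -272.1  137.9] [0.08058083 0.28224957 0.28934496]
lead -12.1 -12.145454545454545
mid -11.95 -11.924999999999999
tail -12.1 -12.125
scene bar_center [12.2 69.4 19.5] 0.64
scene bar_lead [ 11.1 211.2  19.5] 0.66
scene far_stop [ 46.7 206.9  52. ] 0.63
scene near_stop [43.1 98.6 52. ] 0.92
top bar_center [11.8 67.6 19.5] 0.85
top bar_lead [  5.6 205.5  19.5] 0.66
top far_stop [ 46.9 208.4  52. ] 0.95
top near_stop [37.4 99.  52. ] 0.94
```

View pics/s12f.png

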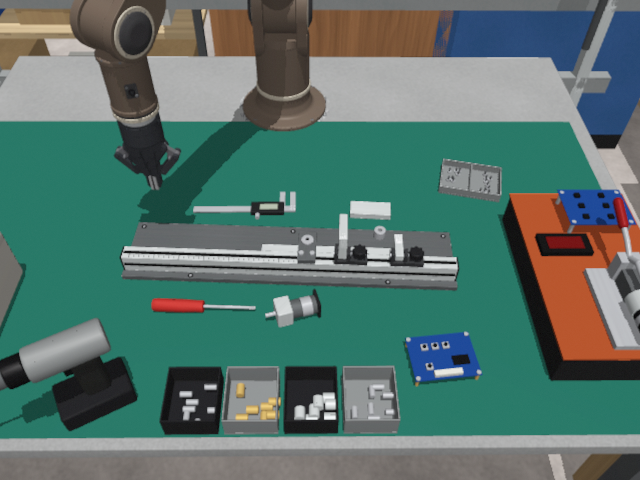

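View pics/t12f.png

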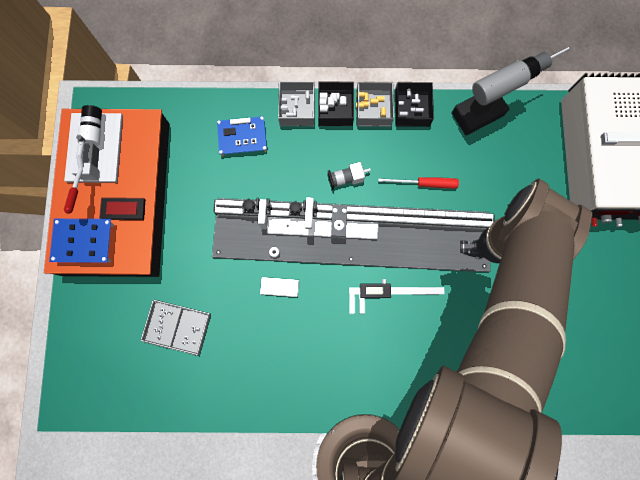

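View pics/s12.png

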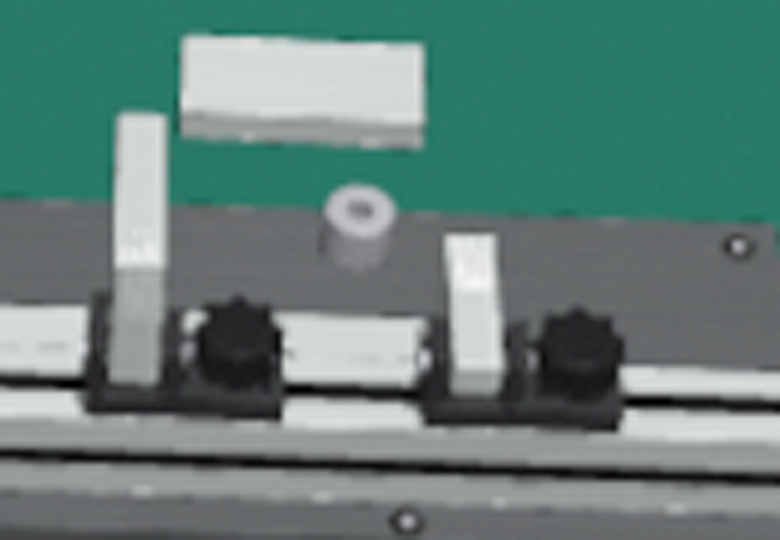

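```bash
python3 - <<'E'
from workcell import ctrl
print(ctrl.hand_in())
E
```

```text
the job is handed in; nothing more can be done
None
```

I swung the far stop's flag down first. I then pushed the bar flat to the fence, slid it under the bush and the raised near stop up to the far stop, and evened it up with a side push and an end push. I handed the job in at about 22 s of the 64 s allowed, with the arm clear of everything.

- **Far flag:** it reached its hard stop. Pressing at tool height z 84 mm built 19.6 N with only 0.2 mm of movement.
- **Bar end:** it stopped dead at the same place on two separate pushes, reading 10.9 N and 8.5 N. The image estimates of the bar's end (y 205 to 211 mm along the jig) agree with the stop plane at about 208 mm, though they scatter by about 3 mm either way.
- **Fence:** after the first slide the bar's trailing end sat about 0.5 mm off the fence, so I pressed it home. In the last picture the bar's near edge lies at −12.1 mm at both ends (−11.95 mm in the middle). That matches the edge position I measured just after first pressing it firmly against the fence.
- **Bystanders and near stop:** in the last pictures the near flag was still up and the other things looked unmoved. I checked this by eye only.

No check failed. I did not take a separate measurement of the far flag's angle after the bar met it. It looked down in the last picture.

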